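# Clamp the handlebar in its fixture

### The arm

A 7-joint arm with a two-finger parallel gripper is mounted at the origin on the work surface. World frame = base frame: x ahead of the robot, y to its left, z up, the work surface at z = 0. Lengths are in m, angles in rad, forces in N, time in s.
With the tool pointing down it reaches from about 0.4 to 0.85 m from the base axis. Payload 6.9 kg.
Tool frame: the origin (TCP) lies midway between the tips of the shut fingers; the grasp point (between the pads) lies behind it (ctrl.pinch_z is the z of the grasp point in the tool frame, in m); z points along the fingers, y is the direction in which the jaws open and shut (so a half turn about z gives the same grasp; the last joint's range is limited). The gripper opens to 85 mm and grips with 20 to 120 N. Pads are 22 mm wide; open, the fingers measure 114 mm over their backs; the gripper's body (76 mm by 85 mm) begins 54 mm behind the grasp point. The pads swing forward as they close: fully open they stand 13 mm farther back than shut.
Start: joints at [1.29, 0.507, -0.238, 1.5, 0.126, 1.149, -0.155], TCP at [0.235, -0.579, 0.231] pointing down, gripper open.
Joint ranges: [-3.08, 3.08], [-0.24, 2.05], [-1.43, 1.35], [0, 2.5], [-1.52, 4.66], [0.17, 1.96], [-2.89, 2.89]. Speed limits (rad/s): [2.39, 2.39, 3.14, 3.14, 3.14, 3.14, 3.14].

### API

Orientations are given as a unit quaternion [w, x, y, z].
In Python, from station import ctrl, get_state, vision, ticket, models gives the robot as it stands. Calls block until the motion is done:
- ctrl.movep(position, orientation): joint-space move of the TCP to a pose.
- ctrl.movel(position, frame=None, max_speed=0.15): straight line of the TCP; frame=None keeps the orientation; max_speed is the mean speed in m/s.
- ctrl.set_joints(angles): joint-space move.
- ctrl.ungrasp() and ctrl.close_gripper(force=None): open the fingers fully, or close them until they stop; force is the grip in N (None keeps the last).
- ctrl.pause(seconds).
- ctrl.ik(position, orientation): joint angles nearest the present ones, or None.
- get_state(): the state.
- vision.grab_frame(name): name is "scene" or "top"; returns (picture, depth): 384x512x3 uint8, blue, green, red; 384x512 float32, m along the optical axis (not along the pixel's ray), 0 where there is no reading.
- vision.camera_info(name): a dict with "mtx" (3x3 intrinsics, pixels), "dist_coeffs" ([k1, k2, p1, p2, k3] as OpenCV has them; the pictures are not rectified), "R" (3x3) and "t" (3): a world point X has camera coordinates R X + t. Camera axes: x right, y down, z forward; pixel columns grow to the right and rows downward; lengths in m; the calibration is good to about 2 mm. A picture is of the moment at which its call begins. camera_info takes no time and is no camera call.
A pose or a line that the arm cannot do raises ctrl.Unreachable and nothing moves.
- ticket.close_job(): hands the job in, once; it reports no verdict.
Trained networks look in the newest picture that a camera, given by its name, has taken for a name from the list of things; names that differ only in an ending like _2 or _b are one class to them, and where a whole thing is asked for, a point or a joint stands for the part that bears it (a point fixed in the world has none). Each returns a list of dicts, best first, with "p" (0 to 1); they miss things now and then, are a little off and sometimes report something else, mostly with a low value. They report only what shows in the picture. A call takes as long as a camera call.
- models.recognise(camera, target): "point" ([column, row] in pixels, amid what is visible of it).
- models.masks_of(camera, target): "mask" (384x512 bool, what is visible of it) and "point" ([column, row] in pixels, amid what is visible of it).
The state is a dict: "time": time; "qpos": joint angles; "qd": joint speeds; "tau": joint torques, N m; "tcp_pos": TCP position; "eef_rot": TCP orientation; "contact_force": force on the tool from outside, world axes, zero at the start; "wrist_torque": the same for the moment, N m; "width": finger opening in m.
Only numpy, scipy, OpenCV 4.12 (cv2) and the standard library are available. Lean on these libraries where they do the work, as an engineer would, in place of code of your own. Each camera call takes 0.05 s, during which the arm holds its last target. There are 200 camera calls.

### The job

The black handlebar lies in its vee-blocks with the clamp still open. Push the clamp's steel strap round until it stops against its stop pin, square across the bar, and then push the cam lever all the way down so that the bar is clamped. Do not press the lever before the strap is over the bar, do not shift or lift the bar, and leave the other things on the fixture and the table where they are.

Things in the scene. Friction and masses are not known exactly. Their poses are not given: they have to be found in the camera images.
- fixture: Dark steel fixture plate screwed to the table, 205 x 500 x 12 mm, with a swing clamp, two vee-blocks and two rests for the bar. Origin on the table surface straight under the clamp's upright stud; x points from the stud square across to the bar, y runs along the bar, z up. The plate spans x -70 to +135, y -250 to +250 mm. The bar's axis runs at x = +55 mm; its top is 62 mm above the table.
- stop_pin (a point): Top of the upright 9 mm steel stop pin, 80 mm above the table, at x = +32, y = -17 mm of the fixture. The strap's side comes to rest against it. (The vee-blocks stand at x = +55, y = -100 and +100 mm, 32 mm wide, 49 mm high; the rests for the bar's wings at x = +110, y = -215 and +215 mm, 34 mm high.)
- strap (a joint): Swing of the clamp strap, with the cam lever that rides on it, about the stud's vertical axis, rad. 0: square across the bar, along the fixture's +x, against the stop pin (hard stop). Grows anticlockwise seen from above: at 1.57 it points along the fixture's +y, off the bar. Starts at 0.9 to 1.7, limit 1.9. It stays where it is left; turning it takes about 0.12 N m (2 N at 60 mm from the stud).
- strap_arm: The bare steel clamp strap. Origin on the stud's axis at table height; x points towards the nose. 24 mm wide, 14 mm thick, nose tapering to 12 and 10 mm; it reaches 74 mm ahead of the stud, 52 mm behind. While the lever is up its steel spans heights 72 to 86 mm, and an 18 mm rubber pad hangs 8 mm below it, 55 mm from the stud, 3.5 mm clear of the bar. The lever presses the pad onto the bar.
- strap_nose (a point): Point on top of the strap's nose, 66 mm from the stud's axis, about 84 mm above the table while the lever is up. A 10 mm heel screw goes from the strap down to the plate 40 mm behind the stud.
- lever (a joint): Angle of the black cam lever about its level cross pin, 97.5 mm above the table on the stud's axis. 0: raised, handle leaning up at 1.15 rad (66 degrees) above level on the strap's tail side; 1.15: fully down, handle level above the tail (hard stop). Starts at 0 to 0.12 and stays where it is left; moving it takes about 0.3 N m, 0.4 at the bottom (4 to 5 N near the handle's end).
- lever_pad (a point): Point at mid-width on the upper face of the lever's handle (the face to press), 90 mm along the handle from the cross pin and 6 mm off the line through the pin. The handle reaches 106 mm from the pin, is 18 to 20 mm wide and 9 mm thick. The axes of this point do not matter.
- handlebar: Black steel handlebar, tube 28 mm across, 690 mm from end to end, about 0.7 kg, lying loose and flat in the vee-blocks and on the rests: a straight middle of 250 mm and two wings bent away by up to 75 mm to the fixture's +x side. Origin on the tube's axis at the middle of the straight part; y along the straight part, z up.
- bar_mid (a point): Centre of the bar's straight middle, on the tube's axis, 48 mm above the table.
- hex_key: Bystander: L-shaped 8 mm hex key, 98 mm long with a 28 mm short leg, lying on the fixture plate on the +y side. Origin under its long leg.
- offcut: Bystander: short black tube off-cut, 28 mm across, 50 mm high, standing on the fixture plate on the -y side. Origin at the centre of its foot.
- flange_nut: Bystander: steel flange nut, 25 mm across and 12 mm high, lying on the fixture plate on the -y side. Origin at the centre of its foot.
- estop: Bystander: yellow and grey emergency-stop box with red mushroom button, 72 x 72 x 92 mm, on the table. Origin at the centre of its foot.
- parts_tray: Bystander: blue tray of slot nuts and screws, 110 x 150 x 45 mm, on the table. Origin at the centre of its foot.
- screwdriver: Bystander: screwdriver lying on the table. Origin under its middle.
- caliper: Bystander: steel caliper, 210 mm long, lying flat on the table. Origin on its beam.

How it is judged:
By the outcome, as a careful person would: the job done as asked, in the order asked, and still so for the second after the job is handed in, with the robot touching nothing.
It also fails if it takes over 45 s, if anything falls off the work surface, if the arm or the gripper's body presses on something with over 40 N, if the wrist force passes 120 N, or if a joint passes its speed limit or range.

## Working session

There is one attempt and no reset: what is moved stays moved. The work goes in short steps, each a Python script; the robot and the scene stay as the last script left them, time stands still between calls to the robot, and variables do not carry over. Pictures are saved under pics/ and viewed, about 8 in all and at most 12, crops included, and the job is handed in when it is done.

```bash
mkdir -p pics; cat > h.py <<'E'
import numpy as np, cv2
from station import ctrl,get_state,vision,ticket,models
def ray(cam,px):
    c=vision.camera_info(cam);K=np.array(c["mtx"]);d=np.array(c["dist_coeffs"]);R=np.array(c["R"]);t=np.array(c["t"])
    u=cv2.undistortPoints(np.array([[px]],float),K,d)[0,0]
    return -R.T@t, R.T@np.array([u[0],u[1],1.]),
def atz(cam,px,z):
    o,d=ray(cam,px);return o+d*(z-o[2])/d[2]
def atd(cam,px,depth):
    o,d=ray(cam,px);r,c=int(round(px[1])),int(round(px[0]))
    w=depth[max(r-1,0):r+2,max(c-1,0):c+2];w=w[w>0]
    return o+d*np.median(w) if len(w) else None
def proj(cam,X):
    c=vision.camera_info(cam);R=np.array(c["R"]);
    return cv2.projectPoints(np.array(X,float).reshape(-1,3),cv2.Rodrigues(R)[0],np.array(c["t"]),np.array(c["mtx"]),np.array(c["dist_coeffs"]))[0][:,0]
E
python3 - <<'E'
from h import *
s=get_state();print(s['time'],s['tcp_pos'],s['eef_rot'],ctrl.pinch_z)
np.set_printoptions(precision=4,suppress=True)
for cam in("scene","top"):
    im,dp=vision.grab_frame(cam);cv2.imwrite(f"pics/{cam}0.png",cv2.resize(im,(768,576)))
    np.savez(f"{cam}0.npz",im=im,dp=dp)
    print(cam,ray(cam,[256,192]))
    for n in["stop_pin","strap_arm","strap_nose","lever","lever_pad","handlebar","bar_mid","fixture","hex_key","offcut","flange_nut"]:
        for r in models.recognise(cam,n)[:2]: print(n,r["p"],r["point"],atd(cam,r["point"],dp))
E
```

```text
0.0 [ 0.23491194 -0.57861576  0.23041489] [-8.93050494e-04  9.81452737e-01  1.91702096e-01 -1.84983310e-04] -0.0187
scene (array([1.3597, 0.4063, 1.5167]), array([-0.5156, -0.2366, -0.8236]))
stop_pin 0.82 [230.8, 221.6] [ 0.5957 -0.0384  0.0573]
stop_pin 0.59 [242.0, 210.1] [ 0.5521 -0.0164  0.0842]
strap_nose 0.66 [241.8, 211.2] [ 0.5571 -0.0146  0.0854]
lever 0.67 [228.9, 196.9] [ 0.5443 -0.0694  0.1209]
lever_pad 0.68 [229.4, 190.2] [ 0.535  -0.0711  0.1478]
handlebar 0.83 [234.4, 227.8] [ 0.5902 -0.0286  0.0139]
fixture 0.73 [229.1, 223.3] [ 0.6018 -0.042   0.0524]
offcut 0.65 [181.6, 194.4] [ 0.5603 -0.2572  0.0381]
top (array([ 0.3575, -0.024 ,  1.4392]), array([ 0.0789,  0.025 , -0.9971]))
strap_arm 0.68 [101.7, 201.2] [0.4241 0.5536 0.0615]
strap_arm 0.67 [264.4, 169.0] [ 0.5456 -0.0177  0.0856]
strap_nose 0.64 [265.2, 167.7] [ 0.5502 -0.0204  0.0858]
lever 0.45 [284.1, 168.1] [ 0.5607 -0.0898  0.0107]
handlebar 0.71 [264.7, 156.1] [ 0.6033 -0.0176  0.0152]
handlebar 0.3 [273.9, 173.5] [ 0.5276 -0.0506  0.1071]
bar_mid 0.67 [269.2, 158.1] [ 0.5886 -0.0339  0.0603]
bar_mid 0.31 [95.8, 202.5] [0.4179 0.5625 0.0884]
hex_key 0.53 [233.9, 188.4] [0.4818 0.0925 0.0163]
offcut 0.6 [326.0, 170.2] [ 0.5552 -0.2435  0.0144]
```

```bash
python3 - <<'E'
import cv2,numpy as np
a=np.load("top0.npz")["im"][80:280,150:400];b=np.load("scene0.npz")["im"][120:300,130:350]
cv2.imwrite("pics/topc.png",cv2.resize(a,None,fx=3,fy=3,interpolation=2));cv2.imwrite("pics/scc.png",cv2.resize(b,None,fx=3.3,fy=3.3,interpolation=2))
E
```

```text
(no output)
```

View pics/topc.png

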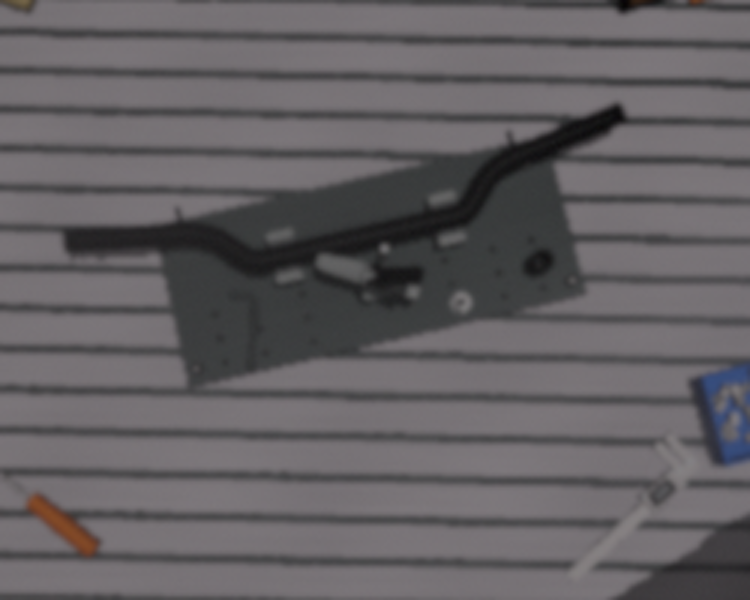

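View pics/scc.png

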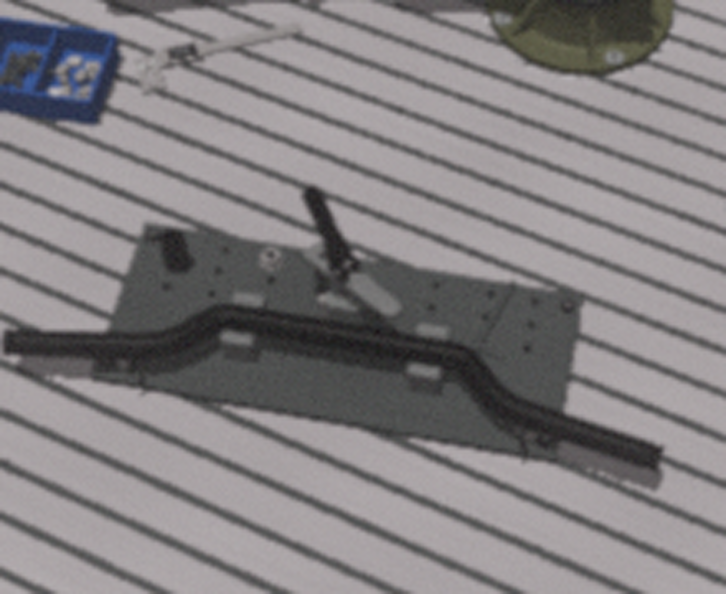

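View pics/top0.png

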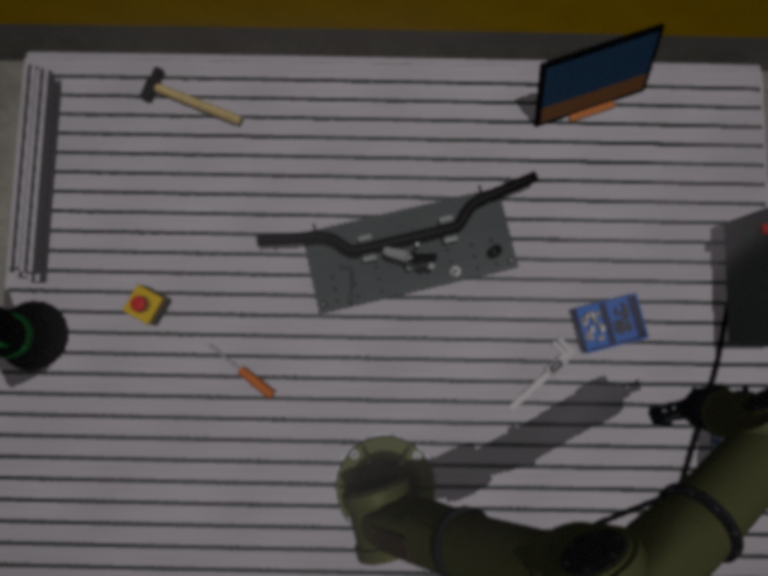

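The top crop shows the plate's corners at (189,388), (586,291), (549,155) and (160,250), with the stop pin at (385,247). The strap points left from about (375,275) to its nose at (318,262). The handle leans right, to (420,275). Next I fit the fixture pose.

```bash
python3 - <<'E'
from h import *
np.set_printoptions(precision=4,suppress=True)
f=lambda p:[150+p[0]/3-.33,80+p[1]/3-.33]
P=np.array([atz("top",f(p),z)[:2] for p,z in [((189,388),.012),((586,291),.012),((549,155),.012),((385,247),.08)]])
L=np.array([[-70,250],[-70,-250],[135,-250],[32,-17]])/1e3
pc,lc=P.mean(0),L.mean(0);a,b=P-pc,L-lc
th=np.arctan2((b[:,0]*a[:,1]-b[:,1]*a[:,0]).sum(),(a*b).sum())
R=np.array([[np.cos(th),-np.sin(th)],[np.sin(th),np.cos(th)]]);o=pc-R@lc
print("th",th,"o",o,"res",P-(L@R.T+o))
# bar axis check & strap via depth
d=np.load("top0.npz");im,dp=d["im"],d["dp"]
v,u=np.mgrid[130:215,200:350]
X=np.array([atd("top",[c,r],dp) if dp[r,c]>0 else [9,9,9] for r,c in zip(v.ravel(),u.ravel())])
F=np.c_[(X[:,:2]-o)@R,X[:,2]]
np.save("F.npy",F)
m=(np.abs(F[:,1])<.09)&(F[:,0]>.035)&(F[:,0]<.08)&(F[:,2]>.045)&(F[:,2]<.068)
print("bar x",np.median(F[m,0]),m.sum(),"ztop",np.percentile(F[m,2],90))
rr=np.hypot(F[:,0],F[:,1])
m=(rr<.08)&(F[:,2]>.068)&(F[:,2]<.2)
print(np.c_[F[m],u.ravel()[m],v.ravel()[m]])
for n in("strap_nose","lever_pad","stop_pin"):
  for c in("top","scene"):
    vision.grab_frame(c)
    for r in models.recognise(c,n)[:2]:
        z={"strap_nose":.084,"lever_pad":.182,"stop_pin":.08}[n];q=(atz(c,r["point"],z)[:2]-o)@R;print(n,c,r["p"],q,np.hypot(*q),np.arctan2(q[1],q[0]))
E
```

```text
th 0.23075162454933798 o [ 0.5311 -0.0562] res [[-0.0003 -0.003 ]
 [ 0.0127  0.0019]
 [-0.0182  0.0005]
 [ 0.0058  0.0006]]Traceback (most recent call last):
  File "<stdin>", line 13, in <module>
  File "h.py", line 10, in atd
    o,d=ray(cam,px);r,c=int(round(px[1])),int(round(px[0]))
        ~~~^^^^^^^^
  File "h.py", line 4, in ray
    c=vision.camera_info(cam);K=np.array(c["mtx"]);d=np.array(c["dist_coeffs"]);R=np.array(c["R"]);t=np.array(c["t"])
ValueError: time passes only in moves, steps and waits
```

```bash
cat > h.py <<'E'
import numpy as np, cv2
from station import ctrl,get_state,vision,ticket,models
np.set_printoptions(precision=4,suppress=True)
CI={c:{k:np.array(v,float) for k,v in vision.camera_info(c).items() if k in("mtx","dist_coeffs","R","t")} for c in("top","scene")}
def rays(cam,px):
    c=CI[cam];u=cv2.undistortPoints(np.array(px,float).reshape(-1,1,2),c["mtx"],c["dist_coeffs"])[:,0]
    return -c["R"].T@c["t"], np.c_[u,np.ones(len(u))]@c["R"]
def atz(cam,px,z):
    o,d=rays(cam,px);return o+d*((z-o[2])/d[:,2])[:,None]
def cloud(cam,dp,r0,r1,c0,c1):
    v,u=np.mgrid[r0:r1,c0:c1];px=np.c_[u.ravel(),v.ravel()];z=dp[r0:r1,c0:c1].ravel()
    o,d=rays(cam,px);X=o+d*z[:,None];k=z>0;return X[k],px[k]
def proj(cam,X):
    c=CI[cam];return cv2.projectPoints(np.array(X,float).reshape(-1,3),cv2.Rodrigues(c["R"])[0],c["t"],c["mtx"],c["dist_coeffs"])[0][:,0]
def fit(P,L):
    pc,lc=P.mean(0),L.mean(0);a,b=P-pc,L-lc
    th=np.arctan2((b[:,0]*a[:,1]-b[:,1]*a[:,0]).sum(),(a*b).sum())
    R=np.array([[np.cos(th),-np.sin(th)],[np.sin(th),np.cos(th)]]);return th,R,pc-R@lc
E
python3 - <<'E'
from h import *
f=lambda p:[150+p[0]/3-.33,80+p[1]/3-.33]
P=np.array([atz("top",f(p),z)[0,:2] for p,z in [((189,388),.012),((586,291),.012),((385,247),.08)]])
L=np.array([[-70,250],[-70,-250],[32,-17]])/1e3
th,R,o=fit(P,L)
print("th",th,"o",o,"res",P-(L@R.T+o))
for cam,w in(("top",(130,215,200,350)),("scene",(150,260,140,340))):
    dp=np.load(cam+"0.npz")["dp"]
    X,px=cloud(cam,dp,*w);F=np.c_[(X[:,:2]-o)@R,X[:,2]]
    m=(np.abs(F[:,1])<.12)&(F[:,0]>.03)&(F[:,0]<.09)&(F[:,2]>.054)&(F[:,2]<.068)
    print(cam,"bar x line",np.polyfit(F[m,1],F[m,0],1),m.sum(),"z",np.percentile(F[m,2],[50,90]))
    rr=np.hypot(F[:,0],F[:,1]);m=(rr<.09)&(F[:,2]>.07)&(F[:,2]<.22)
    print(np.c_[F[m],px[m]][::2])
for n in("strap_nose","lever_pad","stop_pin"):
  for c in("top","scene"):
    vision.grab_frame(c)
    for r in models.recognise(c,n)[:2]:
        z={"strap_nose":.084,"lever_pad":.182,"stop_pin":.08}[n];q=(atz(c,r["point"],z)[0,:2]-o)@R;print(n,c,r["p"],r["point"],q,np.hypot(*q),np.arctan2(q[1],q[0]))
E
```

```text
th 0.257362204105075 o [ 0.5368 -0.0555] res [[ 0.     -0.0003]
 [ 0.0001  0.0014]
 [-0.0001 -0.0011]]
top bar x line [0.0068 0.0533] 414 z [0.0591 0.0628]
[[  0.0328  -0.0148   0.0775 277.     162.    ]
 [  0.0289  -0.0137   0.0809 277.     163.    ]
 [  0.0394   0.0594   0.0812 256.     165.    ]
 [  0.0377   0.0526   0.0813 258.     165.    ]
 [  0.0356   0.0459   0.0844 260.     165.    ]
 [  0.0358   0.0603   0.082  256.     166.    ]
 [  0.0339   0.0535   0.0837 258.     166.    ]
 [  0.0327   0.0467   0.0804 260.     166.    ]
 [  0.0307   0.0399   0.0832 262.     166.    ]
 [  0.0292   0.0331   0.0817 264.     166.    ]
 [  0.0333   0.0645   0.0814 255.     167.    ]
 [  0.0318   0.0577   0.0803 257.     167.    ]
 [  0.0297   0.0509   0.0832 259.     167.    ]
 [  0.0278   0.0442   0.0852 261.     167.    ]
 [  0.0263   0.0374   0.0844 263.     167.    ]
 [  0.0244   0.0307   0.0858 265.     167.    ]
 [  0.0229   0.0238   0.0848 267.     167.    ]
 [  0.0207   0.0172   0.0884 269.     167.    ]
 [  0.0288   0.0619   0.0828 256.     168.    ]
 [  0.0264   0.0552   0.0881 258
[... 6397 characters left out ...]
.5] [-0.1912  0.4196] 0.46107460537629746 1.9984161146133044
strap_nose top 0.44 [270.7, 168.6] [0.0145 0.0126] 0.019185299026366832 0.7163685360662189
strap_nose scene 0.68 [238.9, 208.9] [0.0218 0.0225] 0.031332827940653736 0.8000666637135024
strap_nose scene 0.15 [182.4, 196.4] [ 0.0083 -0.1824] 0.182613009658941 -1.52544245300172
lever_pad scene 0.57 [231.6, 189.1] [ 0.0115 -0.0022] 0.011721891186276786 -0.18687734167267867
stop_pin top 0.93 [269.7, 169.5] [0.0127 0.0166] 0.020901781069184434 0.9152104619891813
stop_pin scene 0.91 [232.8, 224.7] [0.0852 0.0145] 0.08644368466753669 0.16821973151246195
stop_pin scene 0.73 [235.6, 224.9] [0.0842 0.0239] 0.08754089380277695 0.276839997838617
```

The fit residuals are about 1 mm and the bar comes out at x≈55, so I accept the pose with th≈0.25. Strap angle comes out at ≈1.05. Next I check reachability and the strap angle, then approach.

```bash
cat >> h.py <<'E'
TH=0.252;O=np.array([.5368,-.0555]);RF=np.array([[np.cos(TH),-np.sin(TH)],[np.sin(TH),np.cos(TH)]])
W=lambda x,y,z:np.r_[RF@[x,y]+O,z]
def quat(a,flip=0):  # tool down, tool x at fixture angle a
    g=(a+TH+flip*np.pi)/2;return np.array([0,np.cos(g),np.sin(g),0])
def side(phi,gap,r=.06,z=.077):   # TCP beside strap, tool x along strap, gap = dist of tool centre from strap axis
    c,s=np.cos(phi),np.sin(phi);return W(r*c-gap*s,r*s+gap*c,z)
E
python3 - <<'E'
from h import *
dp=np.load("top0.npz")["dp"];X,px=cloud("top",dp,130,215,200,350);F=np.c_[(X[:,:2]-O)@RF,X[:,2]]
rr=np.hypot(F[:,0],F[:,1]);m=(rr<.08)&(F[:,2]>.076)&(F[:,2]<.092)&~((F[:,0]>.02)&(F[:,1]<0))
v=np.linalg.eigh(np.cov(F[m,:2].T))[1][:,1];q=F[m&(rr>.03)&(F[:,1]>0),:2];print("angle",np.arctan2(v[1],v[0])%np.pi,np.arctan2(*q.mean(0)[::-1]))
for fl in(0,1):
  for phi in(1.06,.5,0): print(fl,phi,ctrl.ik(side(phi,.03),quat(phi,fl)))
  print(ctrl.ik(W(-.07,0,.103),quat(0,fl)))
E
```

```text
angle 0.998129003339766 1.0854106373911712
0 1.06 [ 0.3202  0.5857 -0.5862  1.9604  0.4741  0.734  -0.8081]
0 0.5 [ 0.2322  0.605  -0.4487  1.8651  0.3688  0.7539 -1.2383]
0 0 [ 0.1838  0.6221 -0.3264  1.7925  0.2714  0.7711 -1.6004]
[ 0.3556  0.452  -0.3573  2.057   0.2477  0.6727 -1.4824]
1 1.06 [ 0.642   0.8291 -1.2263  1.9567  0.9167  1.0645  1.8782]
1 0.5 [ 0.6231  0.875  -1.2264  1.8604  0.9287  1.1248  1.362 ]
1 0 [ 0.5382  0.7813 -0.9682  1.7879  0.7625  0.9972  1.0816]
[ 0.7154  0.5715 -0.9205  2.0529  0.6277  0.8229  1.2443]
```

```bash
python3 - <<'E'
from h import *
ctrl.close_gripper()
ctrl.movep(side(1.06,.045,z=.28),quat(1.06))
ctrl.movel(side(1.06,.045,z=.14),max_speed=.25)
ctrl.movel(side(1.06,.045),max_speed=.08)
s=get_state();print(s['time'],s['tcp_pos'],side(1.06,.045),s['contact_force'],s['width'])
a=vision.grab_frame("scene")[0][140:260,170:310];b=vision.grab_frame("top")[0][120:220,200:340]
cv2.imwrite("pics/n1.png",np.vstack([cv2.resize(a,(420,300),interpolation=2),cv2.resize(b,(420,300),interpolation=2)]))
E
```

```text
6.55 [0.509  0.0142 0.0773] [0.5087 0.014  0.077 ] [-1.0727  0.4545  0.7292] -0.00015372151602086395
```

View pics/n1.png

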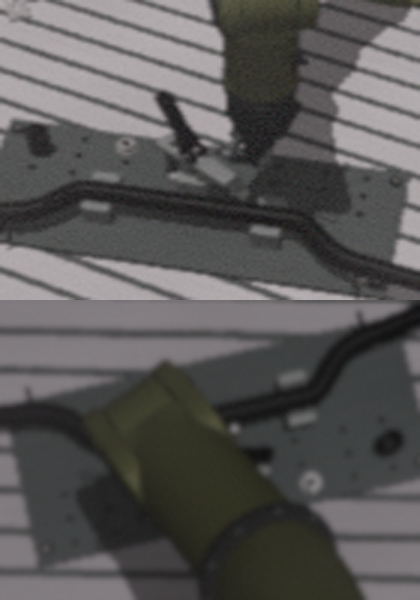

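The picture shows the closed fingers beside the strap at (255,165), clear of the bar and the lever. I push the strap round in an arc and log the force.

```bash
python3 - <<'E'
from h import *
def go(phi,gap,v):
    ctrl.movel(side(phi,gap),quat(phi),max_speed=v)
    s=get_state();f=RF.T@s['contact_force'][:2];e=s['tcp_pos']-side(phi,gap)
    print(round(phi,2),gap,round(s['time'],2),"F",f,s['contact_force'][2],"err",e*1e3);return f
go(1.06,.028,.06)
for phi in np.arange(.9,.05,-.12):
    f=go(phi,.026,.08)
    if np.hypot(*f)>20: break
E
```

```text
1.06 0.028 7.08 F [-0.171   0.7105] -0.587049956622621 err [ 0.2925 -0.1166 -0.1271]
0.9 0.026 7.39 F [0.263  0.4136] 0.28796203544845644 err [-0.2181  0.19   -0.0692]
0.78 0.026 7.66 F [-0.5767  0.5683] -0.42277469172672466 err [-0.3347  0.1654 -0.0312]
0.66 0.026 7.92 F [-0.0493  0.5371] -0.7941155607336181 err [-0.1629  0.1344  0.0301]
0.54 0.026 8.19 F [-0.1089 -0.3263] 0.06365208750861875 err [-0.1366  0.0226 -0.002 ]
0.42 0.026 8.46 F [-0.4979  0.0225] 0.09860051033202101 err [-0.1481 -0.057  -0.0152]
0.3 0.026 8.72 F [-0.7658  0.0416] 0.072283041599683 err [-0.1286 -0.0893 -0.0179]
0.18 0.026 8.99 F [ 0.6301 -0.5269] 0.5456938583802275 err [-0.1577 -0.0747 -0.0308]
0.06 0.026 9.26 F [-0.0946  0.2909] -0.7699079467661133 err [-0.1462 -0.0613 -0.0285]
```

```bash
python3 - <<'E'
from h import *
a=vision.grab_frame("scene")[0][140:260,170:310]
cv2.imwrite("pics/n2.png",cv2.resize(a,(700,600),interpolation=2))
for gap in np.arange(.026,.0,-.0015):
    ctrl.movel(side(0,gap),quat(0),max_speed=.02)
    s=get_state();f=RF.T@s['contact_force'][:2];e=s['tcp_pos']-side(0,gap)
    print(round(gap,4),round(s['time'],2),"F",f,"err",RF.T@e[:2]*1e3)
    if f[1]>7: break
E
```

```text
0.026 9.66 F [-0.7289  1.6778] err [-0.2087  0.1825]
0.0245 9.91 F [0.6414 1.6502] err [0.0597 0.1048]
0.023 10.16 F [0.7888 1.7946] err [ 0.3001 -0.055 ]
0.0215 10.41 F [0.8832 1.3288] err [ 0.3109 -0.1028]
0.02 10.66 F [0.4686 1.7683] err [ 0.1803 -0.2771]
0.0185 10.91 F [0.4727 3.1522] err [0.0902 0.1231]
0.017 11.16 F [1.0694 3.3191] err [0.1431 0.2974]
0.0155 11.41 F [-0.5534  4.1038] err [0.1957 0.2416]
0.014 11.66 F [0.1394 6.4675] err [0.2517 1.1492]
0.0125 11.91 F [0.3055 9.1077] err [0.2608 2.4108]
```

View pics/n2.png

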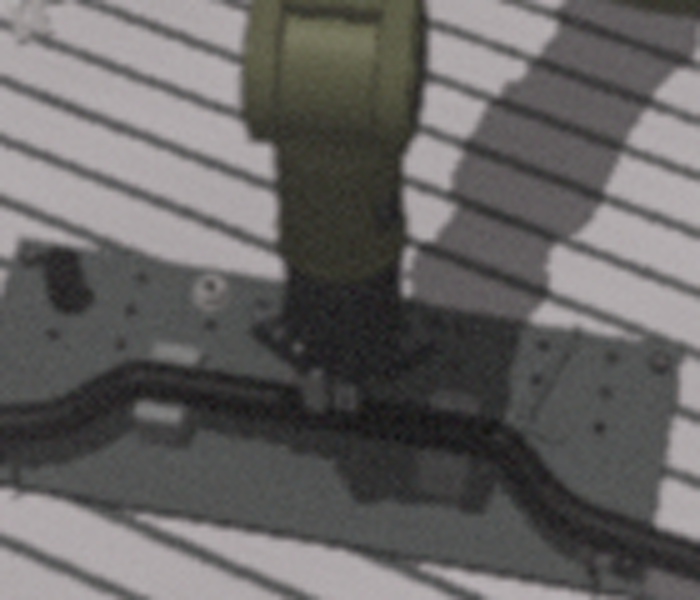

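The picture shows the strap nose over the bar at (315,390). The force then rose to 9 N with the tool held back 2.4 mm, so the strap is hard against the stop. I back off, go to a point above the lever's nose side, and look.

```bash
python3 - <<'E'
from h import *
ctrl.movel(side(0,.04),max_speed=.08)
ctrl.movel(side(0,.06,z=.28),max_speed=.25)
ctrl.movel(W(.03,.15,.28),max_speed=.25)
for c,w in(("scene",(150,245,175,300)),("top",(130,215,200,350))):
    im,dp=vision.grab_frame(c)
    cv2.imwrite(f"pics/n3{c}.png",cv2.resize(im[w[0]:w[1],w[2]:w[3]],None,fx=5,fy=5,interpolation=2))
    X,px=cloud(c,dp,*w);F=np.c_[(X[:,:2]-O)@RF,X[:,2]]
    rr=np.hypot(F[:,0],F[:,1])
    q=F[(rr<.085)&(F[:,2]>.076)&(F[:,2]<.092)&(np.abs(F[:,1])<.03)&(F[:,0]>.03)&(F[:,1]>-.012)];print(c,"nose side",len(q),q.mean(0) if len(q) else 0)
    h=F[(F[:,0]>-.07)&(F[:,0]<.01)&(np.abs(F[:,1])<.03)&(F[:,2]>.115)&(F[:,2]<.21)]
    for lo in(.12,.14,.16,.18):
        k=h[(h[:,2]>lo)&(h[:,2]<lo+.02)]
        if len(k):print(lo,len(k),k.mean(0),k.min(0),k.max(0))
print(get_state()['time'])
E
```

```text
scene nose side 71 [0.0505 0.0108 0.0845]
0.12 37 [-0.0103 -0.002   0.1309] [-0.0206 -0.0114  0.1206] [0.0007 0.0079 0.1397]
0.14 30 [-0.0197 -0.0044  0.1508] [-0.0269 -0.0131  0.1403] [-0.0139  0.0057  0.1597]
0.16 35 [-0.0295 -0.0042  0.1698] [-0.0407 -0.0147  0.1607] [-0.0189  0.0057  0.1797]
0.18 35 [-0.0383 -0.0069  0.1885] [-0.0496 -0.0169  0.18  ] [-0.0257  0.0027  0.1983]
top nose side 68 [0.0492 0.0109 0.0839]
0.12 19 [-0.0108 -0.0003  0.1295] [-0.0198 -0.0109  0.1228] [-0.0036  0.0088  0.14  ]
0.14 14 [-0.02   -0.0033  0.1486] [-0.0249 -0.013   0.1404] [-0.0139  0.0047  0.1582]
0.16 16 [-0.0301 -0.005   0.1696] [-0.0389 -0.0133  0.1606] [-0.0235  0.0038  0.1787]
0.18 24 [-0.0416 -0.0073  0.1904] [-0.0488 -0.0167  0.1811] [-0.0348  0.0022  0.1986]
14.0
```

View pics/n3scene.png

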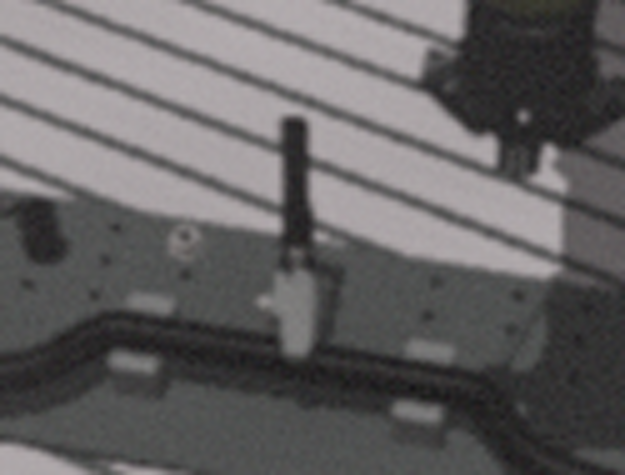

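```bash
python3 - <<'E'
from h import *
out=[]
for c,w in(("scene",(150,245,175,300)),("top",(130,200,230,330))):
    im,dp=vision.grab_frame(c);k=5
    v=cv2.resize(im[w[0]:w[1],w[2]:w[3]],None,fx=k,fy=k,interpolation=2);v=cv2.convertScaleAbs(v,alpha=1.5,beta=20);ref=v.copy()
    def ln(P,col,cl=False):
        p=((proj(c,[W(*a) for a in P])-[w[2],w[0]]+.5)*k).astype(int);cv2.polylines(v,[p.reshape(-1,1,2)],cl,col,1)
    for ph,col in((0,(0,255,0)),(.19,(0,0,255))):
        C,S=np.cos(ph),np.sin(ph)
        ln([(a*C-b*S,a*S+b*C,.086) for a,b in[(-.052,.012),(.05,.012),(.074,.006),(.074,-.006),(.05,-.012),(-.052,-.012)]],col,True)
    ln([(.032+.0045*np.cos(t),-.017+.0045*np.sin(t),.08) for t in np.arange(0,6.3,.5)],(0,255,255),True)
    ln([(.055,-.12,.062),(.055,.12,.062)],(255,255,0))
    out+=[v]
h=max(o.shape[0] for o in out)
v=np.vstack([cv2.copyMakeBorder(o,0,0,0,630-o.shape[1],0) for o in out])
cv2.imwrite("pics/ov.png",cv2.resize(v,None,fx=.71,fy=.71,interpolation=cv2.INTER_AREA));print(v.shape)
E
```

```text
(825, 630, 3)
```

View pics/ov.png

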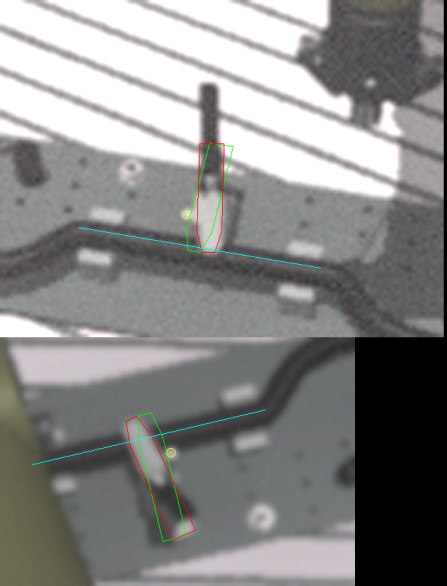

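The overlay fits: plate, pin and bar all line up. But the strap still stands about 0.19 rad short of the pin, so it either came back or was dragged during the retreat. I push again and look while in contact.

```bash
cat >> h.py <<'E'
def strapang(c="scene",save=None):
    w=(150,245,175,300) if c=="scene" else (130,200,230,330)
    im,dp=vision.grab_frame(c);X,px=cloud(c,dp,*w);F=np.c_[(X[:,:2]-O)@RF,X[:,2]]
    if save: cv2.imwrite(save,cv2.convertScaleAbs(cv2.resize(im[w[0]:w[1],w[2]:w[3]],None,fx=5,fy=5,interpolation=2),alpha=1.4,beta=15))
    n=F[(F[:,0]>.03)&(F[:,0]<.075)&(abs(F[:,1])<.03)&(F[:,2]>.078)&(F[:,2]<.092)]
    h=F[(F[:,0]>-.06)&(F[:,0]<-.01)&(abs(F[:,1])<.03)&(F[:,2]>.14)&(F[:,2]<.205)]
    print(c,"nose",len(n),n.mean(0) if len(n) else 0,"handle",len(h),h.mean(0) if len(h) else 0,"t",get_state()['time'])
def rep(tag=""):
    s=get_state();print(tag,"t",s['time'],"tcpF",RF.T@(s['tcp_pos'][:2]-O),s['tcp_pos'][2],"F",RF.T@s['contact_force'][:2],s['contact_force'][2])
E
python3 - <<'E'
from h import *
r=.056;g=lambda gap:side(0,gap,r=r,z=.078)
ctrl.movel(np.r_[g(.05)[:2],.2],quat(0),max_speed=.25)
ctrl.movel(g(.05),max_speed=.2)
ctrl.movel(g(.03),max_speed=.08);rep()
for gap in(.026,.022,.018,.0145):ctrl.movel(g(gap),max_speed=.03);rep(gap)
strapang("scene","pics/p1.png")
E
```

```text
t 15.9333 tcpF [0.056  0.0288] 0.07839080924220965 F [-0.2579 -0.1144] -0.19094792988139017
0.026 t 16.2167 tcpF [0.0561 0.0259] 0.07802910910889709 F [0.8032 0.5515] -0.45810160825787505
0.022 t 16.5 tcpF [0.0564 0.0221] 0.07808694331418349 F [1.0958 1.4218] 1.0844371104031714
0.018 t 16.7833 tcpF [0.0562 0.0177] 0.07810597131455246 F [1.3849 1.5372] 1.280313666691107
0.0145 t 17.05 tcpF [0.0565 0.0154] 0.07809417966455676 F [3.1579 4.7074] 1.7116254487028226
scene nose 37 [0.0639 0.0026 0.0852] handle 0 0 t 17.1
```

View pics/p1.png

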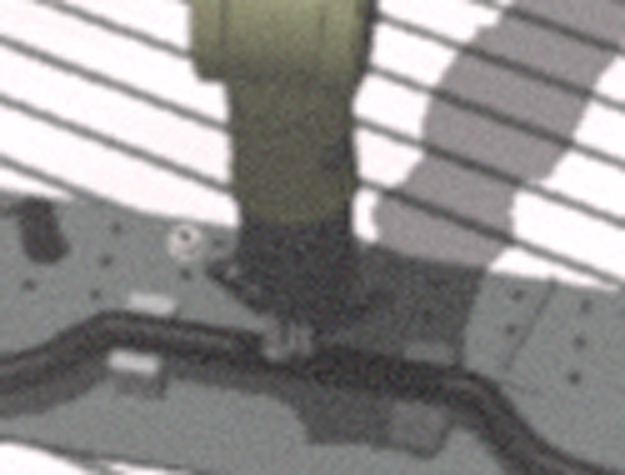

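Force is rising and the strap is close to square while I'm in contact. I press to the stop, then retreat in small steps and watch the strap.

```bash
python3 - <<'E'
from h import *
r=.056;g=lambda gap:side(0,gap,r=r,z=.078)
ctrl.movel(g(.0115),max_speed=.02);rep();strapang()
for gap in(.0165,.019,.024,.034,):
    ctrl.movel(g(gap),max_speed=.04);rep(gap);strapang()
strapang("top")
E
```

```text
t 17.4 tcpF [0.0566 0.0149] 0.07809918551387154 F [ 2.2135 10.7883] 2.0932236452698025
scene nose 40 [0.0622 0.0038 0.0854] handle 0 0 t 17.45
0.0165 t 17.725 tcpF [0.0554 0.0159] 0.07794608586956979 F [0.5282 1.4835] 2.240823980097082
scene nose 41 [0.0615 0.0032 0.084 ] handle 0 0 t 17.775
0.019 t 18.025 tcpF [0.0556 0.0182] 0.07791620499510528 F [-0.1507 -1.383 ] 0.53855100232859
scene nose 45 [0.0612 0.0028 0.0851] handle 0 0 t 18.075
0.024 t 18.35 tcpF [0.0559 0.0247] 0.07784645403215402 F [-0.143   0.4509] 0.08591403624859043
scene nose 52 [0.0605 0.003  0.085 ] handle 0 0 t 18.4
0.034 t 18.8 tcpF [0.056  0.0345] 0.07801740293367264 F [-0.3838 -0.5106] -0.965494978157726
scene nose 53 [0.0568 0.0011 0.0846] handle 0 0 t 18.85
top nose 0 0 handle 0 0 t 18.9
```

```bash
python3 - <<'E'
from h import *
ctrl.movel(side(0,.05,r=.056,z=.078),max_speed=.1);strapang()
ctrl.movel(side(0,.06,r=.056,z=.25),max_speed=.25);strapang()
ctrl.movel(W(.056,.12,.25),max_speed=.25);strapang("scene","pics/p2.png");strapang("top")
E
```

```text
scene nose 65 [ 0.0527 -0.0008  0.0844] handle 0 0 t 19.2583
scene nose 78 [0.0495 0.0002 0.0846] handle 40 [-0.0219  0.0004  0.1542] t 20.15
scene nose 74 [ 0.0503 -0.0006  0.0842] handle 99 [-0.0299  0.0011  0.1696] t 20.5917
top nose 70 [ 0.0487 -0.0002  0.0836] handle 51 [-0.0338  0.0008  0.1745] t 20.6417
```

View pics/p2.png

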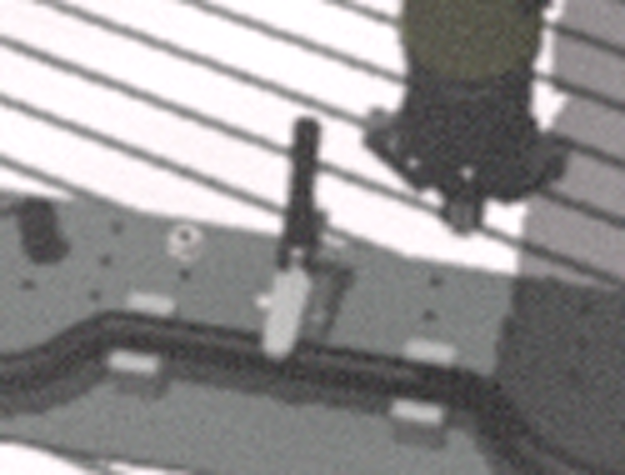

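The strap is now square. Both cameras put the nose at y≈0 with the pin at (263,300) touching its side, and the handle stands at (305,180). Next I push the lever along its arc.

```bash
python3 - <<'E'
from h import *
def tip(a,n=.006,s=.088,y=-.001,h=.011):
    return W(-s*np.cos(a)+n*np.sin(a)+h, y, .0975+s*np.sin(a)+n*np.cos(a))
p=tip(1.15,.02)
ctrl.movel(np.r_[p[:2],.25],quat(0),max_speed=.25)
ctrl.movel(p,max_speed=.15);rep("start")
for a in np.r_[np.arange(1.1,.09,-.1),.05,0,-.03]:
    ctrl.movel(tip(a),max_speed=.08);rep(round(a,2))
    if np.linalg.norm(get_state()['contact_force'])>18: break
strapang()
E
```

```text
start t 21.9083 tcpF [-0.006  -0.0002] 0.18640616294818424 F [ 0.5585 -0.3694] 0.7731878454004684
1.1 t 22.2917 tcpF [-0.0232 -0.0012] 0.17946028183056167 F [-0.1677  0.442 ] 0.11533481713642625
1.0 t 22.55 tcpF [-0.0311 -0.0011] 0.17518662164539153 F [0.1706 0.0314] 0.46916558764747385
0.9 t 22.8083 tcpF [-0.0391 -0.001 ] 0.17012750430355492 F [ 0.7803 -0.2909] 0.7917638290947775
0.8 t 23.0667 tcpF [-0.0464 -0.001 ] 0.16464284579147817 F [ 0.0377 -0.9294] -0.326038559126384
0.7 t 23.325 tcpF [-0.0528 -0.001 ] 0.15865438946623295 F [0.8663 0.0885] -0.34307919629742456
0.6 t 23.5833 tcpF [-0.0586 -0.001 ] 0.15207485799864823 F [-0.4714  0.4112] -0.24292773369872117
0.5 t 23.8417 tcpF [-0.0636 -0.001 ] 0.1449318326633879 F [-0.1134 -0.8871] 0.05294803776522916
0.4 t 24.1 tcpF [-0.0679 -0.001 ] 0.13732043304551753 F [-0.2243  0.7086] -0.21197759760279744
0.3 t 24.3583 tcpF [-0.0715 -0.0009] 0.1292643484646354 F [-0.6051  0.1897] -0.5965919474619253
0.2 t 24.6167 tcpF [-0.0742 -0.0009] 0.12088582377504872 F [0.7576 0.7846] 0.20654113508876004
0.1 t 24.875 tcpF [-0.0761 -0.0009] 0.11230322530789914 F [ 0.2744 -0.2129] 1.3123875038443351
0.05 t 25.125 tcpF [-0.0766 -0.001 ] 0.10784346590833298 F [-0.2825 -0.5578] 0.7371503380822194
0.0 t 25.375 tcpF [-0.077 -0.001] 0.10337343450338353 F [0.0334 0.7895] 0.17064259396826542
-0.03 t 25.625 tcpF [-0.0771 -0.0011] 0.10201106726584029 F [-4.4057  1.2332] 19.136868645382474
scene nose 61 [ 0.0504 -0.      0.0825] handle 35 [-0.0579 -0.0005  0.1858] t 25.675
```

```bash
python3 - <<'E'
from h import *
ctrl.movel(W(-.077,-.001,.13),max_speed=.06)
ctrl.movel(W(-.077,0,.26),max_speed=.25)
ctrl.movel(W(-.03,.18,.28),max_speed=.25)
strapang("scene","pics/q.png");strapang("top")
for c,w in(("scene",(150,245,175,300)),("top",(130,215,200,350))):
    im,dp=vision.grab_frame(c);X,px=cloud(c,dp,*w);F=np.c_[(X[:,:2]-O)@RF,X[:,2]]
    for lo in(-.11,-.09,-.07,-.05,-.03):
        k=F[(F[:,0]>lo)&(F[:,0]<lo+.02)&(abs(F[:,1])<.008)&(F[:,2]>.08)]
        if len(k):print(c,lo,len(k),k.mean(0))
    m=(np.abs(F[:,1])<.12)&(F[:,0]>.03)&(F[:,0]<.09)&(F[:,2]>.054)&(F[:,2]<.068);print("bar",np.polyfit(F[m,1],F[m,0],1))
E
```

```text
scene nose 64 [0.0484 0.     0.082 ] handle 0 0 t 27.925
top nose 51 [0.0464 0.0004 0.0814] handle 0 0 t 27.975
scene -0.11 16 [-0.098   0.0004  0.1026]
scene -0.09 23 [-0.0779  0.0011  0.1049]
scene -0.07 19 [-0.0599  0.0009  0.1035]
scene -0.05 23 [-0.0401 -0.0002  0.1039]
scene -0.03 21 [-0.0201 -0.      0.1043]
bar [0.0019 0.0568]
top -0.11 23 [-0.0985 -0.0002  0.1017]
top -0.09 28 [-0.0802 -0.      0.1021]
top -0.07 28 [-0.0597  0.      0.1023]
top -0.05 25 [-0.0398  0.0004  0.1036]
top -0.03 27 [-0.0201 -0.0001  0.1023]
bar [0.0072 0.0527]
```

View pics/q.png

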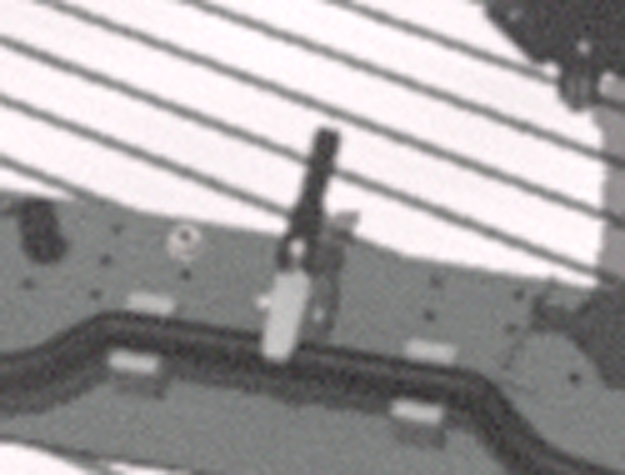

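The handle lies level at a constant z≈0.103 above the tail. The strap is square against the pin at (263,300), the nose has dropped about 3 mm, and the bar is unmoved. I hand in the job.

```bash
python3 -c "
from h import *
rep();ticket.close_job()"
```

```text
t 28.075 tcpF [-0.0303  0.1786] 0.2797309938342811 F [-0.552   0.1722] 0.3287744184477027
the job is handed in; nothing more can be done
```

The bar is clamped: the strap is square across it against the stop pin, and the cam lever is fully down. I handed the job in at 28.1 s with the robot clear of everything.

- **Strap:** The first push ended with the strap about 0.19 rad short of the pin, although the force had risen to 9 N as if it had stopped. I don't know why it ended up short. I pushed it again before touching the lever, reached a firm stop at about 11 N, and backed off slowly. Both cameras then showed the nose within 1 mm of square and the pin touching the strap's side, and it was still so at the end.
- **Lever:** I pushed it down along its arc to the hard stop, where the force was about 19 N. Both cameras then showed the handle level, with its upper face at 102–105 mm along its length. The nose had dropped 2–3 mm, so the pad is pressed onto the bar.
- **Bar and other things:** The bar's measured line agreed with the start to about 1 mm at its middle, within the noise; its slope in the scene camera differed by about 0.005–0.01 rad, which I took as noise. The nut and the off-cut look in place in the last picture. I did not measure the other things on the fixture and table again, but the gripper stayed clear of them.

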